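# Slide a spacer block along the rail into the corner pocket

### The arm

A 6-joint arm with a two-finger parallel gripper is mounted at the origin on the work surface; the furniture and walls round the work are solid. World frame = base frame: x ahead of the robot, y to its left, z up, the work surface at z = 0. Lengths are in m, angles in rad, forces in N, time in s.
With the tool pointing down it reaches from about 0.325 to 0.875 m from the base axis. Payload 4.4 kg.
Tool frame: the origin (TCP) lies midway between the tips of the shut fingers; the grasp point (between the pads) lies hold_point_z behind it (hold_point_z is the distance from the TCP to the grasp point, in m); z points along the fingers, y is the direction in which the jaws open and shut (so a half turn about z gives the same grasp; the last joint's range is limited). The gripper opens to 85 mm and grips with 20 to 120 N. Pads are 22 mm wide; open, the fingers measure 114 mm over their backs; the gripper's body (76 mm by 85 mm) begins 54 mm behind the grasp point. The pads swing forward as they close: fully open they stand 13 mm farther back than shut.
Start: joints at [-1.464, 0.207, 1.542, -0, 1.393, -0.15], TCP at [0.146, -0.556, 0.231] pointing down, gripper open.
Joint ranges: [-2.73, 2.73], [-0.86, 2.22], [0.23, 2.46], [-1.11, 4.25], [0.08, 2.63], [-2.82, 2.82]. Speed limits (rad/s): [2.79, 2.79, 3.14, 3.14, 3.14, 3.14].

### API

Orientations are given as a unit quaternion [w, x, y, z].
In Python, from bench import get_obs, capture, get_calibration, hand_in, hold_point_z gives the robot as it stands.
- The arm moves only by the tool arm_command, never from a script. Its argument "rows" is a list of rows, each an object with "linear": the shift along the tool's x, y, z in m, a list of three; "dr": the turn, a rotation vector about the tool's x, y, z in degrees, a list of three; "gripper": the opening in per cent of the stroke, from 0 (shut) to 100 (fully open). In form: [{"linear": [dx, dy, dz], "dr": [ax, ay, az], "gripper": gripper}, ...]. A call has 1 to 20 rows; each row shifts and turns the commanded pose from where the row before left it, along the tool's axes as they then stand; what a row does not reach is not made up. A row lasts 1/12 s, in which the tool goes at most 41.7 mm and 7.16 degrees, less where a joint would pass 70% of its speed; a pose out of reach is approached as far as the arm can. A call is refused whole if a number of a shift passes 0.0417 or a number of a turn 7.16, either way. A call with a gripper value outside its range is refused whole. The fingers move at their own pace and stop on an object; "squeeze" is the grip in N (left out, the last holds). Time passes only in rows, so rows that do not move let the fingers close. It gives the time, the measured TCP pose, the force and the opening at its end, in the units of the state.
- get_obs(): the state, without advancing time (a new reading comes with each control period).
- capture(name): name is "scene" or "side" or "wrist"; returns the picture (400x640x3 uint8, blue, green, red); there is no depth.
- get_calibration(name): a dict with "intrinsics" (3x3 intrinsics, pixels), "T" (4x4, takes a point from camera to world coordinates); the wrist camera has in their place "tool_from_camera" (4x4, takes a point from camera to tool coordinates, whose origin is the TCP and whose axes are the flange's). Camera axes: x right, y down, z forward; pixel columns grow to the right and rows downward; lengths in m; the calibration is good to about 2 mm. The wrist camera is an equidistant fisheye: a pixel r from the principal point sees the ray r / f radians off the axis. A picture is of the moment at which its call begins: read the wrist's pose just before it. get_calibration takes no time and is no camera call.
- hand_in(): hands the job in, once; it reports no verdict.
The state is a dict: "t": time; "q": joint angles; "joint_velocities": joint speeds; "effort": joint torques, N m; "eef_pos": TCP position; "tcp_rot": TCP orientation; "ft_force": force on the tool from outside, world axes, zero at the start; "ft_torque": the same for the moment, N m; "grip_width": opening from 0.0 (shut) to 1.0 (fully open).
Only numpy, scipy, OpenCV 4.12 (cv2) and the standard library are available. Lean on these libraries where they do the work, as an engineer would, in place of code of your own. Each camera call takes 0.05 s, during which the arm holds its last target.

### The job

Push the rectangular wooden spacer block home in the drilling jig without lifting it off the board: first push it flat against the long metal rail while it is still clear of the corner pocket, then slide it along the rail into the pocket until it is fully home against both the rail and the end stop. Leave it there, flat on the board; leave the round spacer and the seed jar where they stand.

Things in the scene. Friction and masses are not known exactly. Their poses are not given: they have to be found in the camera images.
- jig_board: Drilling jig fixed to the table: flat plywood board 200 (x) x 340 (y) x 12 mm. Origin: centre of the board's underside; z up, board top at z = 12 mm. A metal rail runs along y at its far (+x) side; an end stop crosses its +y end; with a low lip they form the corner pocket, 50 mm wide (x), 40 mm deep (y), open toward -y.
- rail_face (a point): Foot of the rail's inner face, at mid length, on the board top: jig x = 65, y = 0 mm. The straight aluminium rail spans jig x 65 to 85, y -155 to +155 mm and stands 24 mm above the board top. Axes are the jig's.
- stop_face (a point): Foot of the end stop's inner face, on the board top: jig x = 32, y = 140 mm. The dark wooden stop spans jig x 0 to 85, y 140 to 158 mm and stands 24 mm above the board top. Axes are the jig's.
- lip_mouth (a point): Upper inner edge of the pocket's dark wooden lip at its mouth end: jig x = 15, y = 100 mm, 8 mm above the board top. The lip, parallel to the rail, spans jig x 0 to 15, y 100 to 140 mm, and is 8 mm high; its mouth is flared away from the rail (an 8 mm high piece out to about x = -7, y = 82 mm). Axes are the jig's.
- pocket_home (a point): Where the centre of the block's underside is when the block is fully home, on the board top: jig x = 42, y = 108, z = 12 mm. Axes are the jig's.
- spacer_block: Loose rectangular pale-wood block, 46 (x) x 64 (y) x 30 (z, height) mm, about 120 g, small brass bush in its top. Lies on the board, clear of the rail, long side within 0.5 rad of the rail's direction. Origin: centre of its underside. Home, its long side lies along the rail, 24 mm of its length sticks out of the pocket and its upper 22 mm stand above the lip.
- round_spacer: Loose round pale-wood spacer, a cylinder 42 mm across and 28 mm high standing on the board, brass bush in its top. Origin: centre of its underside. To be left alone.
- seed_jar: Seed jar (glass, screw lid), 52 mm across and 69 mm high, standing on the board near its front corner in front of the pocket. Origin: centre of its underside. To be left alone.
Things that resemble listed ones, but are neither listed nor needed, are in the scene too. Leave any blue, pink or turquoise look-alike of the spacer_block alone.

How it is judged:
By the outcome, as a careful person would: the job done as asked, in the order asked, and still so for the second after the job is handed in, with the robot touching nothing.
It also fails if it takes over 51 s, if anything falls off the work surface, if the arm or the gripper's body presses on something with over 40 N, if the wrist force passes 120 N, or if a joint passes its speed limit or range.

## Working session

There is one attempt and no reset: what is moved stays moved. The work goes in short steps, Python scripts to look and compute and a tool call to move; the robot and the scene stay as the last step left them, time stands still between calls to the robot, and variables do not carry over. Pictures are saved under pics/ and viewed, and the job is handed in when it is done.

Besides the shell and the picture viewer there is one more tool, called after "Emit:" as a command line: name --argument value ..., lists and objects as JSON in quotes. arm_command: Moves the arm, as the interface text tells. Its arguments: {"type":"object","properties":{"rows":{"type":"array"},"squeeze":{"type":"number"}},"required":["rows"]}

```bash
mkdir -p pics; ls; python3 - <<'E'
from bench import *
import cv2
o=get_obs();print(o['t'],o['eef_pos'],o['tcp_rot'],o['ft_force'],o['grip_width'],hold_point_z if not callable(hold_point_z) else hold_point_z())
for n in ('scene','side','wrist'):
    cv2.imwrite(f'pics/{n}0.png',capture(n)); c=get_calibration(n); print(n,c)
E
```

```text
pics
0.0 [ 0.14595193 -0.55536936  0.23009157] [-1.16511176e-03  9.91768963e-01  1.28035021e-01  3.11273775e-05] [ 0.35715655  0.82489333 -0.74158235] 0.9957824967207588 0.0187
scene {'intrinsics': array([[515.81595702,   0.        , 315.47828297],
       [  0.        , 515.81595702, 200.74217625],
       [  0.        ,   0.        ,   1.        ]]), 'T': array([[-0.57677252, -0.47727843,  0.6629772 , -0.36016309],
       [-0.81683759,  0.32654208, -0.47554876,  0.65490828],
       [ 0.01047921, -0.81582815, -0.57819946,  0.8245486 ],
       [ 0.        ,  0.        ,  0.        ,  1.        ]])}
side {'intrinsics': array([[362.16932595,   0.        , 313.79002107],
       [  0.        , 362.16932595, 195.63182174],
       [  0.        ,   0.        ,   1.        ]]), 'T': array([[-0.89663004, -0.22147693,  0.38340911,  0.2029596 ],
       [-0.44254519,  0.4764792 , -0.75968502,  0.64475375],
       [-0.01443376, -0.85083226, -0.52523911,  0.47557231],
       [ 0.        ,  0.        ,  0.        ,  1.        ]])}
wrist {'intrinsics': array([[309.70691629,   0.        , 322.93777059],
       [  0.        , 309.70691629, 198.10631574],
       [  0.        ,   0.        ,   1.        ]]), 'tool_from_camera': array([[-3.83757168e-04, -9.55827145e-01, -2.93929111e-01,
         7.60934620e-02],
       [ 9.99999258e-01, -2.70102717e-05, -1.21777571e-03,
         7.37748434e-04],
       [ 1.15604398e-03, -2.93929361e-01,  9.55826446e-01,
        -1.42898060e-01],
       [ 0.00000000e+00,  0.00000000e+00,  0.00000000e+00,
         1.00000000e+00]])}
```

View pics/scene0.png

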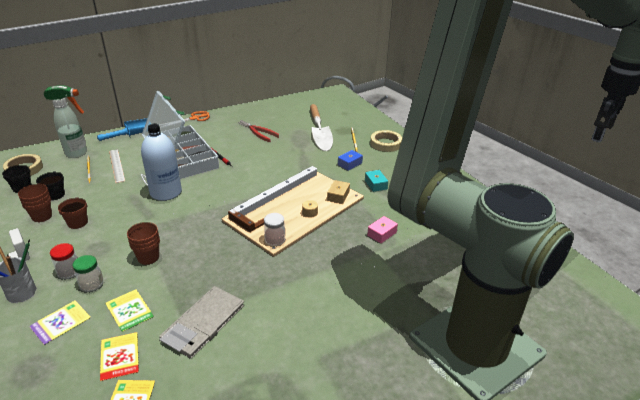

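View pics/side0.png

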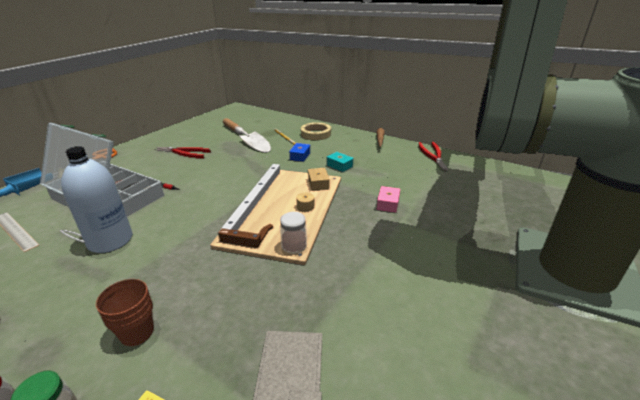

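View pics/wrist0.png

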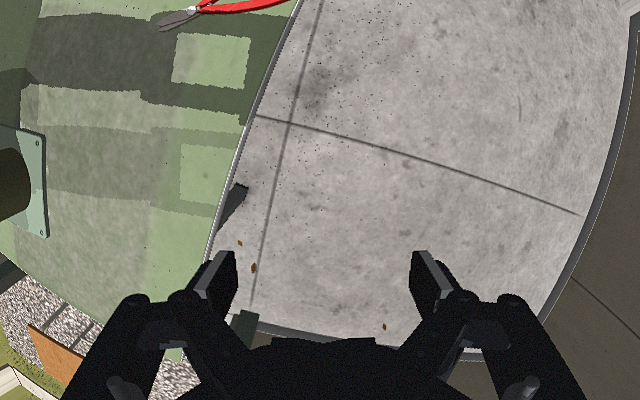

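```bash
python3 - <<'E'
import cv2
a=cv2.imread('pics/scene0.png')[160:260,215:375];cv2.imwrite('pics/sc1.png',cv2.resize(a,None,fx=5,fy=5,interpolation=cv2.INTER_CUBIC))
a=cv2.imread('pics/side0.png')[155:265,205:350];cv2.imwrite('pics/si1.png',cv2.resize(a,None,fx=5,fy=5,interpolation=cv2.INTER_CUBIC))
E
```

```text
(no output)
```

View pics/sc1.png

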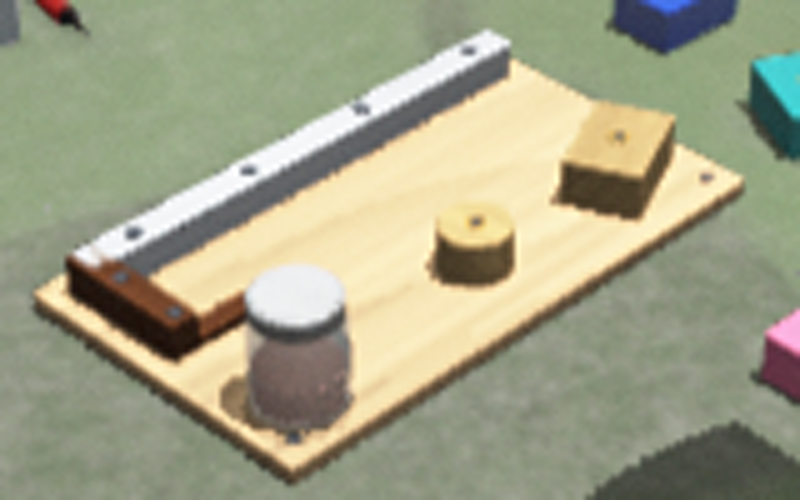

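View pics/si1.png

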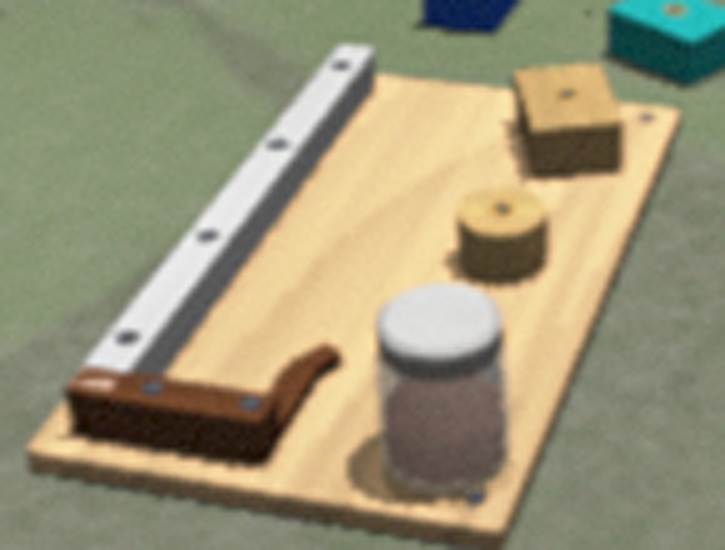

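```bash
cat > h.py <<'E'
import numpy as np, cv2
from scipy.optimize import least_squares
from scipy.spatial.transform import Rotation as R
from bench import *
def pose():
    o=get_obs(); q=np.array(o['tcp_rot']); return np.array(o['eef_pos']),R.from_quat(q[[1,2,3,0]]).as_matrix()
def camT(n,P=None):
    c=get_calibration(n)
    if n!='wrist': return c['intrinsics'],np.array(c['T'])
    T=np.eye(4);T[:3,:3]=P[1];T[:3,3]=P[0]; return c['intrinsics'],T@c['tool_from_camera']
def proj(n,X,P=None):
    K,T=camT(n,P); X=np.atleast_2d(X); c=(X-T[:3,3])@T[:3,:3]
    if n!='wrist': uv=c[:,:2]/c[:,2:]
    else:
        r=np.linalg.norm(c[:,:2],axis=1); th=np.arctan2(r,c[:,2]); uv=c[:,:2]*(th/r)[:,None]
    return uv*K[0,0]+K[:2,2]
def ray(n,uv,z,P=None):
    K,T=camT(n,P); d=(np.atleast_2d(uv)-K[:2,2])/K[0,0]
    if n!='wrist': v=np.c_[d,np.ones(len(d))]
    else:
        th=np.linalg.norm(d,axis=1); v=np.c_[d*(np.sin(th)/th)[:,None],np.cos(th)]
    v=v@T[:3,:3].T; return T[:3,3]+v*((z-T[2,3])/v[:,2])[:,None]
def w(p,X):  # pose x,y,yaw ; X in m
    c,s=np.cos(p[2]),np.sin(p[2]);X=np.asarray(X,float); return np.c_[c*X[:,0]-s*X[:,1]+p[0],s*X[:,0]+c*X[:,1]+p[1],X[:,2]]
def fit(obs,p0):
    f=lambda p:np.concatenate([((proj(n,w(p,np.array(X)/1e3),P)-np.array(uv))/ (1)).ravel() for n,X,uv,P in obs])
    r=least_squares(f,p0,loss='soft_l1'); return r.x,f(r.x).reshape(-1,2)
E
python3 - <<'E'
from h import *
B=[(-100,170,12),(100,170,12),(-100,-170,12),(65,-155,36),(85,-155,36)]
sc=np.array([(292,468),(38,296),(742,183),(508,47),(487,31)])/5+[215,160]
si=np.array([(503,528),(32,455),(680,110),(372,58),(340,45)])/5+[205,155]
best=None
for y in (0,1.5,-1.5,3):
    p,r=fit([('scene',B,sc,None),('side',B,si,None)],[.45,.1,y])
    if best is None or abs(r).sum()<abs(best[1]).sum():best=(p,r)
p,r=best;print('jig',p);print(r.round(1))
for n,b,o in(('scene',[(600,101),(675,120),(641,190),(560,160)],[215,160]),('side',[(514,70),(603,66),(620,125),(530,132)],[205,155])):
    X=ray(n,np.array(b)/5+o,.042); c,s=np.cos(p[2]),np.sin(p[2]); 
    J=(X[:,:2]-p[:2])@np.array([[c,-s],[s,c]]); print(n,(J*1000).round(),J.mean(0)*1000)
for nm,n,uv,z in (('round','scene',(475,222),.040),('round','side',(502,208),.04),('jar','scene',(296,285),.081),('jar','side',(440,315),.081)):
    X=ray(n,np.array(uv)/5+([215,160] if n=='scene' else [205,155]),z)
    print(nm,((X[:,:2]-p[:2])@np.array([[c,-s],[s,c]])*1000).round())
E
```

```text
jig [0.58046511 0.04731854 0.20037607]
[[ 0.6  0.3]
 [-1.3 -0.8]
 [ 0.7 -1.2]
 [ 0.4 -1.2]
 [-0.4 -0.5]
 [ 0.7  1.7]
 [-1.2 -0. ]
 [ 0.2  0.3]
 [ 0.4 -1.3]
 [-0.2  0.5]]
scene [[ -21. -136.]
 [ -63. -151.]
 [ -94.  -87.]
 [ -44.  -78.]] [ -55.4357573  -113.03244181]
side [[ -17. -140.]
 [ -61. -155.]
 [ -83.  -96.]
 [ -42.  -79.]] [ -50.89911808 -117.61809555]
round [[-49.  -7.]]
round [[-47. -12.]]
jar [[-62. 131.]]
jar [[-65. 131.]]
```

Candidates in the scene image: pale-wood block (339,191), blue block (350,159), turquoise (376,180), pink (382,229), and the round spacer (310,209). The close crop shows the pale-wood rectangular block with a brass bush lying on the board, so I'm choosing the one at (339,191). Now I'll move over it.

Emit:
arm_command --rows '[{"linear":[0.0245,-0.0203,0],"dr":[0,0,0],"gripper":50},{"linear":[0.0245,-0.0203,0],"dr":[0,0,0],"gripper":50},{"linear":[0.0245,-0.0203,0],"dr":[0,0,0],"gripper":50},{"linear":[0.0245,-0.0203,0],"dr":[0,0,0],"gripper":50},{"linear":[0.0245,-0.0203,0],"dr":[0,0,0],"gripper":50},{"linear":[0.0245,-0.0203,0],"dr":[0,0,0],"gripper":50},{"linear":[0.0245,-0.0203,0],"dr":[0,0,0],"gripper":50},{"linear":[0.0245,-0.0203,0],"dr":[0,0,0],"gripper":50},{"linear":[0.0245,-0.0203,0],"dr":[0,0,0],"gripper":50},{"linear":[0.0245,-0.0203,0],"dr":[0,0,0],"gripper":50},{"linear":[0.0245,-0.0203,0],"dr":[0,0,0],"gripper":50},{"linear":[0.0245,-0.0203,0],"dr":[0,0,0],"gripper":50},{"linear":[0.0245,-0.0203,0],"dr":[0,0,0],"gripper":50},{"linear":[0.0245,-0.0203,0],"dr":[0,0,0],"gripper":50},{"linear":[0.0245,-0.0203,0],"dr":[0,0,0],"gripper":50},{"linear":[0.0245,-0.0203,0],"dr":[0,0,0],"gripper":50},{"linear":[0.0245,-0.0203,0],"dr":[0,0,0],"gripper":50},{"linear":[0.0245,-0.0203,0],"dr":[0,0,0],"gripper":50},{"linear":[0,0,0],"dr":[0,0,3.2],"gripper":50},{"linear":[0,0,0],"dr":[0,0,0],"gripper":50}]'

```text
t: 1.82
eef_pos: [0.4801, -0.0891, 0.2309]
tcp_rot: [-0.0, 0.995, 0.102, -0.0]
ft_force: [0.2, 0.9, 0.1]
grip_width: 0.5
```

```bash
cat >> h.py <<'E'
def snap(n,name):
    P=pose(); im=capture(n); cv2.imwrite(f'pics/{name}.png',im); np.savez(f'pics/{name}.npz',p=P[0],R=P[1]); return P,im
def toJ(p,X):
    c,s=np.cos(p[2]),np.sin(p[2]); return (np.atleast_2d(X)[:,:2]-p[:2])@np.array([[c,-s],[s,c]])*1000
J0=np.array([0.58046511,0.04731854,0.20037607])
E
python3 - <<'E'
from h import *
P,im=snap('wrist','w1'); print(P, toJ(J0,P[0]),get_obs()['ft_force'],get_obs()['t'])
E
```

```text
(array([ 0.48013707, -0.08910749,  0.23086585]), array([[ 9.79349760e-01,  2.02171391e-01, -8.81292490e-04],
       [ 2.02171677e-01, -9.79350066e-01,  2.46920934e-04],
       [-8.13173509e-04, -4.19994338e-04, -9.99999581e-01]])) [[-125.47460018 -113.72730581]] [-0.35880813  0.02137788  0.23448319] 1.8667
```

View pics/w1.png

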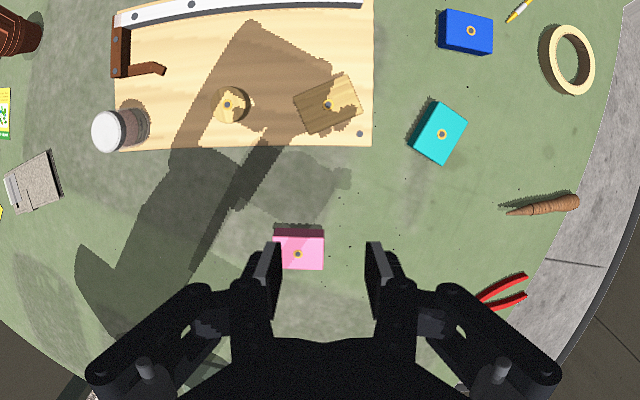

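The wrist view shows the board; block at (328,104), round spacer (230,104), jar (105,130), pink block (299,254) near where I'd descend.

```bash
python3 - <<'E'
import cv2
a=cv2.imread('pics/w1.png')[0:160,80:400];cv2.imwrite('pics/w1c.png',cv2.resize(a,(800,400),interpolation=cv2.INTER_CUBIC))
a=cv2.imread('pics/w1.png')[60:150,270:390];cv2.imwrite('pics/w1d.png',cv2.resize(a,None,fx=6,fy=6,interpolation=cv2.INTER_CUBIC))
E
```

```text
(no output)
```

View pics/w1c.png

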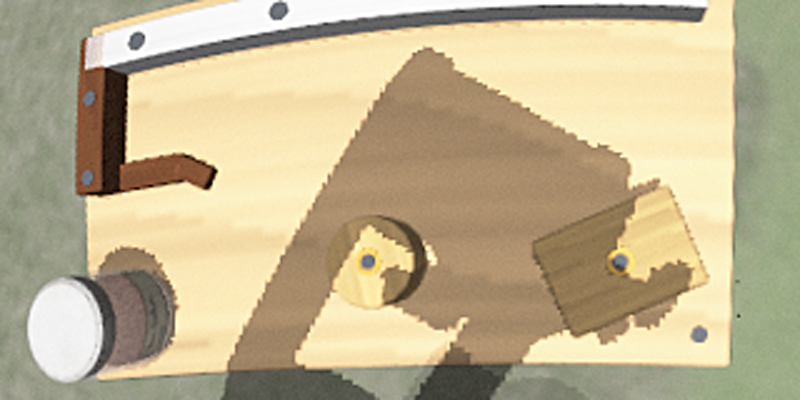

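View pics/w1d.png

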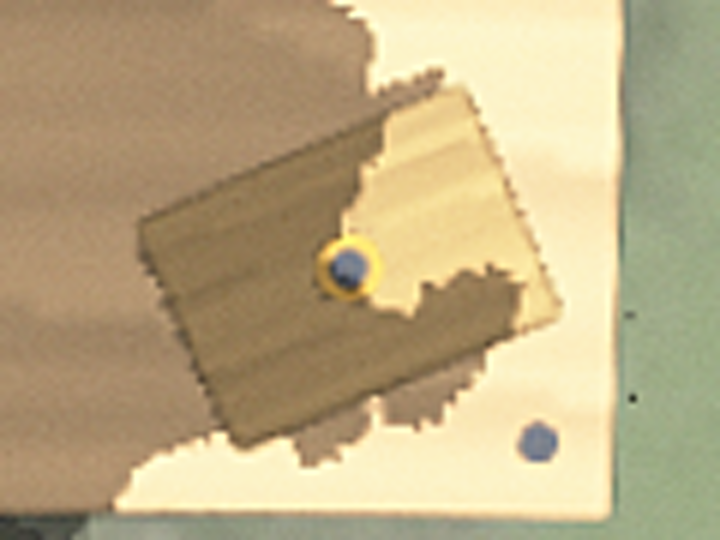

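```bash
python3 - <<'E'
from h import *
d=np.load('pics/w1.npz');P=(d['p'],d['R'])
B=[(-100,170,12),(100,170,12),(-100,-170,12),(65,-155,36),(85,-155,36)]
sc=np.array([(292,468),(38,296),(742,183),(508,47),(487,31)])/5+[215,160]
si=np.array([(503,528),(32,455),(680,110),(372,58),(340,45)])/5+[205,155]
Bw=[(-100,-170,12),(-100,170,12),(65,-155,36),(15,100,20),(0,158,36)]
wr=[(372,146.3),(116,150.8),(362.4,3),(155.2,61.2),(111.2,77.2)]
pw,r=fit([('wrist',Bw,wr,P)],J0);print('wrist',pw);print(r.round(1))
p,r=fit([('scene',B,sc,None),('side',B,si,None),('wrist',Bw,wr,P)],J0);print('all',p)
K=[(23,-32,42),(-23,-32,42),(-23,32,42),(23,32,42)]
kb=np.array([(465,85),(560,312),(240,447),(138,215)])/6+[270,60]
for q in (pw,):
    b,r=fit([('wrist',K,kb,P)],[.54,-.07,.6]); print('block',b,toJ(q,b),np.degrees(b[2]-q[2]));print(r.round(1))
    X=ray('wrist',kb,.042,P);print(toJ(q,X).round())
    print('pink',toJ(q,ray('wrist',[(275,237),(323,237),(323,270),(277,268)],.03,P)).round(), 'tcp',toJ(q,P[0]))
    print('round',toJ(q,ray('wrist',[(80+368/2.5,261/2.5)],.04,P)).round(),'jar',toJ(q,ray('wrist',[(80+65/2.5,330/2.5)],.081,P)).round())
E
```

```text
wrist [0.58525739 0.04607193 0.19301171]
[[-0.3  0.2]
 [ 2.   0.5]
 [ 1.4 -0.2]
 [-2.5 -1.2]
 [-1.1  0.2]]
all [0.58410435 0.04594007 0.19639552]
block [ 0.55788994 -0.07928597  0.60519013] [[ -50.90486251 -117.78062869]] 23.616083792729054
[[ 0.5 -1.6]
 [ 1.3  0.3]
 [-0.7  0.6]
 [-0.9  0.1]]
[[ -19. -137.]
 [ -59. -155.]
 [ -84.  -98.]
 [ -43.  -80.]]
pink [[-209.  -55.]
 [-208. -114.]
 [-255. -114.]
 [-253.  -55.]] tcp [[-129.09785005 -112.50555644]]
round [[-50.  -7.]] jar [[-68. 132.]]
```

Emit:
arm_command --rows '[{"linear":[0.001,0.007,0.03],"dr":[0,0,0.4],"gripper":36},{"linear":[0,0,0.03],"dr":[0,0,0],"gripper":36},{"linear":[0,0,0.03],"dr":[0,0,0],"gripper":36},{"linear":[0,0,0.03],"dr":[0,0,0],"gripper":36},{"linear":[0,0,0.03],"dr":[0,0,0],"gripper":36},{"linear":[0,0,0.025],"dr":[0,0,0],"gripper":36},{"linear":[0,0,0.02],"dr":[0,0,0],"gripper":36},{"linear":[0,0,0.016],"dr":[0,0,0],"gripper":36},{"linear":[0,0,0],"dr":[0,0,0],"gripper":36}]'

```text
t: 2.62
eef_pos: [0.4782, -0.0972, 0.0168]
tcp_rot: [-0.002, 0.995, 0.096, -0.004]
ft_force: [-1.1, 0.6, -0.5]
grip_width: 0.357
```

```bash
cat >> h.py <<'E'
J=np.array([0.58410435,0.04594007,0.19639552])
E
python3 - <<'E'
from h import *
P,im=snap('wrist','w2'); print(toJ(J,P[0]),P[0][2],get_obs()['ft_force'])
_,im=snap('side','s2');a=im[135:265,205:430];cv2.imwrite('pics/s2c.png',cv2.resize(a,None,fx=3.5,fy=3.5,interpolation=cv2.INTER_CUBIC))
E
```

```text
[[-131.79382825 -119.70043962]] 0.01679614767288757 [-0.305992    0.33594097 -0.42717756]
```

View pics/w2.png

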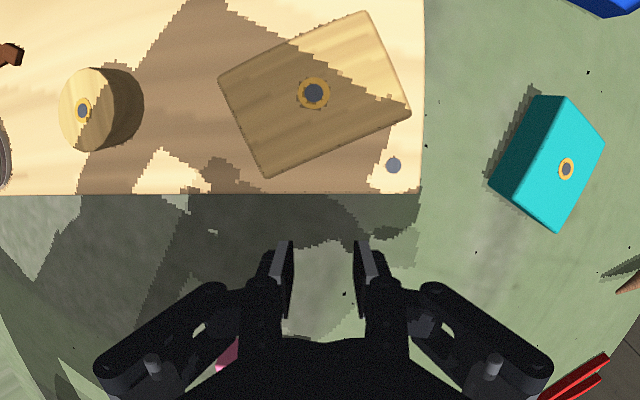

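View pics/s2c.png

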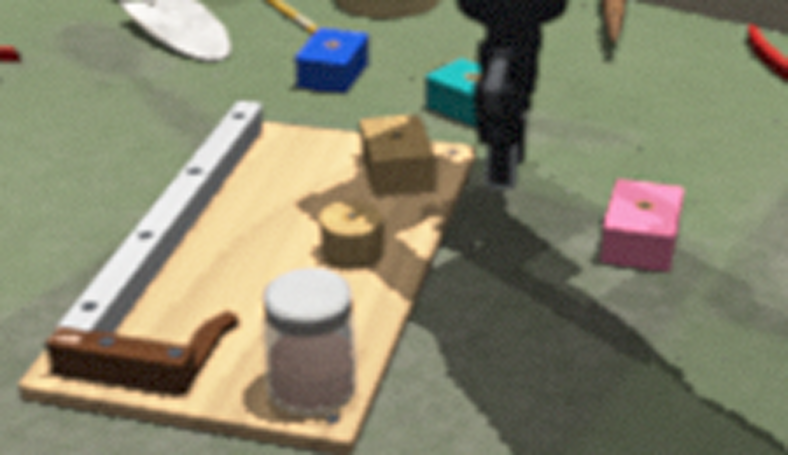

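```bash
python3 - <<'E'
from h import *
d=np.load('pics/w2.npz');P=(d['p'],d['R'])
K=[(23,-32,42),(-23,-32,42),(-23,32,42),(23,32,42)]
kb=[(367,11),(411,116),(267,178),(218,79)]
b,r=fit([('wrist',K,kb,P)],[.55,-.08,.6]);print(toJ(J,b),np.degrees(b[2]-J[2]),r.round(1).tolist());print(toJ(J,ray('wrist',kb,.042,P)).round(1))
print(toJ(J,ray('wrist',[(423,193)],.012,P)),"expect -100,-170")
print(toJ(J,ray('wrist',[(291,242),(273,242),(283,320)],.03,P)))
E
```

```text
[[ -50.9442833  -117.79480217]] 24.402506688452917 [[0.4, -3.3], [5.1, 0.3], [-0.5, 4.6], [-2.6, -0.3]]
[[ -18.2 -137.2]
 [ -58.6 -154.4]
 [ -83.2  -98.5]
 [ -43.4  -80.3]]
[[ -98.41317627 -171.57231586]] expect -100,-170
[[-116.65510165 -105.52447093]
 [-116.76229989  -97.05539714]
 [-163.71210285  -98.76672805]]
```

Emit:
arm_command --rows '[{"linear":[0.01,-0.003,0],"dr":[0,0,0],"gripper":36},{"linear":[0.01,0,0],"dr":[0,0,0],"gripper":36},{"linear":[0.01,0,0],"dr":[0,0,0],"gripper":36},{"linear":[0.005,0,0],"dr":[0,0,0],"gripper":36},{"linear":[0.005,0,0],"dr":[0,0,0],"gripper":36},{"linear":[0.005,0,0],"dr":[0,0,0],"gripper":36},{"linear":[0.005,0,0],"dr":[0,0,0],"gripper":36},{"linear":[0.005,0,0],"dr":[0,0,0],"gripper":36},{"linear":[0.005,0,0],"dr":[0,0,0],"gripper":36},{"linear":[0.005,0,0],"dr":[0,0,0],"gripper":36},{"linear":[0.005,0,0],"dr":[0,0,0],"gripper":36}]'

```text
t: 3.63
eef_pos: [0.5506, -0.0809, 0.0202]
tcp_rot: [0.0, 0.995, 0.097, -0.0]
ft_force: [-0.2, 0.9, 0.4]
grip_width: 0.359
```

```bash
python3 - <<'E'
from h import *
P,im=snap('wrist','w3'); print(toJ(J,P[0]),P[0][2],get_obs()['ft_force'],get_obs()['t'])
E
```

```text
[[ -57.58528512 -117.87105654]] 0.020152946194805073 [0.29332216 0.20044588 0.2346204 ] 3.6833
```

View pics/w3.png

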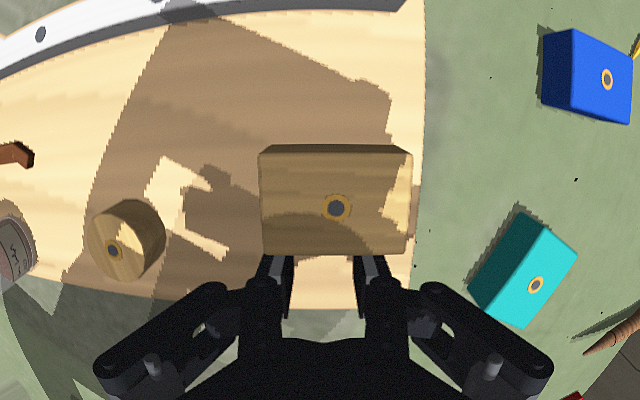

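The block is now squared against both fingers: its front edge runs level from (262,254) to (408,254), bush at (336,208). I'll compute what remains.

```bash
python3 - <<'E'
from h import *
d=np.load('pics/w3.npz');P=(d['p'],d['R'])
print(toJ(J,ray('wrist',[(336,208),(262,254),(408,254),(258,153),(414,153)],.042,P)).round(1))
E
```

```text
[[ -23.  -123.9]
 [ -44.6  -91.3]
 [ -45.1 -156.7]
 [   0.3  -92.6]
 [   0.4 -155.5]]
```

Emit:
arm_command --rows '[{"linear":[0.005,0,0],"dr":[0,0,0],"gripper":36},{"linear":[0.005,0,0],"dr":[0,0,0],"gripper":36},{"linear":[0.005,0,0],"dr":[0,0,0],"gripper":36},{"linear":[0.005,0,0],"dr":[0,0,0],"gripper":36},{"linear":[0.005,0,0],"dr":[0,0,0],"gripper":36},{"linear":[0.005,0,0],"dr":[0,0,0],"gripper":36},{"linear":[0.005,0,0],"dr":[0,0,0],"gripper":36},{"linear":[0.005,0,0],"dr":[0,0,0],"gripper":36},{"linear":[0.005,0,0],"dr":[0,0,0],"gripper":36},{"linear":[0.005,0,0],"dr":[0,0,0],"gripper":36},{"linear":[0.003,0,0],"dr":[0,0,0],"gripper":36},{"linear":[0.002,0,0],"dr":[0,0,0],"gripper":36}]'

```text
t: 4.68
eef_pos: [0.6047, -0.0703, 0.0204]
tcp_rot: [0.0, 0.995, 0.097, 0.0]
ft_force: [-1.8, -0.3, 0.6]
grip_width: 0.361
```

```bash
python3 - <<'E'
from h import *
P,im=snap('wrist','w4'); print(toJ(J,P[0]),P[0][2],get_obs()['ft_force'],get_obs()['t'])
E
```

```text
[[  -2.45890671 -118.01202163]] 0.020364083186321963 [-0.20127673  0.00905802 -0.78148776] 4.7333
```

View pics/w4.png

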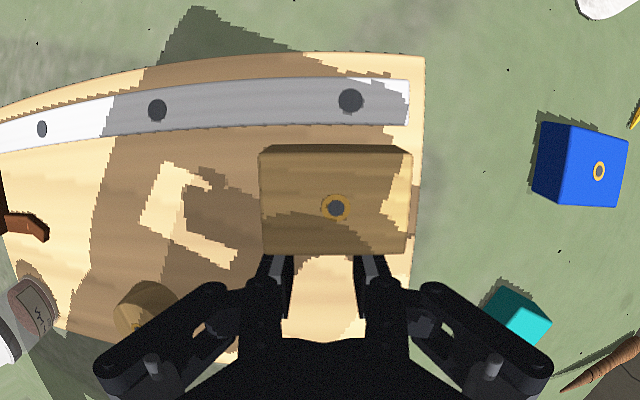

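The block stays square on the fingers; the rail edge at row ~130 is still clear of the block's far edge (row 147). Closing slowly.

Emit:
arm_command --rows '[{"linear":[0.002,0,0],"dr":[0,0,0],"gripper":36},{"linear":[0.002,0,0],"dr":[0,0,0],"gripper":36},{"linear":[0.0015,0,0],"dr":[0,0,0],"gripper":36},{"linear":[0.0015,0,0],"dr":[0,0,0],"gripper":36},{"linear":[0.001,0,0],"dr":[0,0,0],"gripper":36},{"linear":[0,0,0],"dr":[0,0,0],"gripper":36}]'

```text
t: 5.23
eef_pos: [0.6124, -0.0688, 0.0203]
tcp_rot: [0.0, 0.995, 0.097, 0.0]
ft_force: [-0.2, -1.7, -0.2]
grip_width: 0.359
```

Emit:
arm_command --rows '[{"linear":[0.001,0,0],"dr":[0,0,0],"gripper":36},{"linear":[0,0,0],"dr":[0,0,0],"gripper":36}]'

```text
t: 5.4
eef_pos: [0.6132, -0.0686, 0.0203]
tcp_rot: [0.0, 0.995, 0.097, 0.0]
ft_force: [0.8, -0.7, 0.2]
grip_width: 0.361
```

Emit:
arm_command --rows '[{"linear":[0.001,0,0],"dr":[0,0,0],"gripper":36},{"linear":[0,0,0],"dr":[0,0,0],"gripper":36}]'

```text
t: 5.57
eef_pos: [0.6141, -0.0684, 0.0203]
tcp_rot: [-0.0, 0.995, 0.097, 0.0]
ft_force: [0.2, 0.7, 0.1]
grip_width: 0.36
```

Emit:
arm_command --rows '[{"linear":[0.001,0,0],"dr":[0,0,0],"gripper":36},{"linear":[0,0,0],"dr":[0,0,0],"gripper":36}]'

```text
t: 5.73
eef_pos: [0.6149, -0.0682, 0.0203]
tcp_rot: [0.0, 0.995, 0.097, -0.0]
ft_force: [-0.9, 0.1, 0.6]
grip_width: 0.359
```

Emit:
arm_command --rows '[{"linear":[0.001,0,0],"dr":[0,0,0],"gripper":36},{"linear":[0,0,0],"dr":[0,0,0],"gripper":36}]'

```text
t: 5.9
eef_pos: [0.6149, -0.0682, 0.0202]
tcp_rot: [-0.0, 0.995, 0.097, -0.001]
ft_force: [-4.1, -2.1, 3.4]
grip_width: 0.362
```

```bash
python3 - <<'E'
from h import *
P,im=snap('wrist','w5'); print(toJ(J,P[0]),P[0][2],get_obs()['ft_force'],get_obs()['t'])
cv2.imwrite('pics/w5c.png',cv2.resize(im[60:280,200:470],None,fx=2.8,fy=2.7,interpolation=cv2.INTER_CUBIC))
E
```

```text
[[   7.9152326  -117.98963048]] 0.020240817036602857 [-5.43246666 -0.87616559  2.86960205] 5.95
```

View pics/w5c.png

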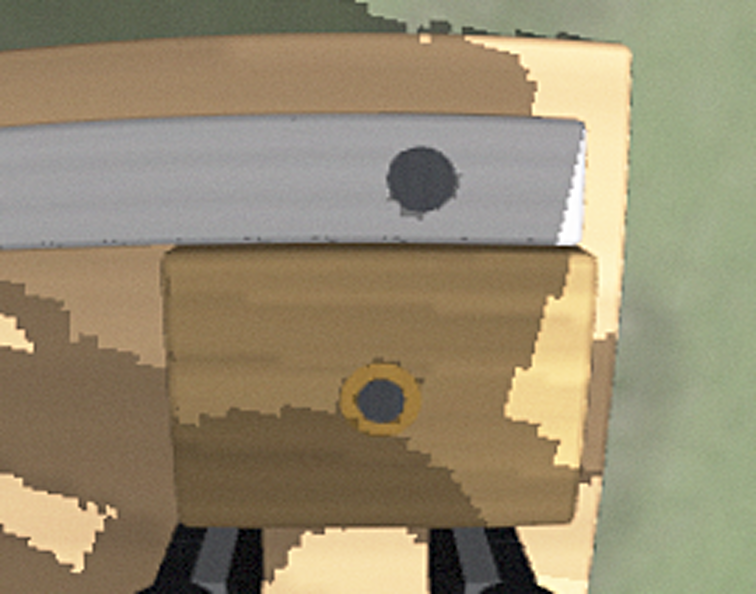

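Emit:
arm_command --rows '[{"linear":[0.001,0,0],"dr":[0,0,0],"gripper":36},{"linear":[0.0,0,0],"dr":[0,0,0],"gripper":36}]'

```text
t: 6.12
eef_pos: [0.6149, -0.0682, 0.0202]
tcp_rot: [-0.0, 0.995, 0.097, -0.003]
ft_force: [-7.3, -2.7, 5.7]
grip_width: 0.357
```

```bash
python3 - <<'E'
from h import *
d=np.load('pics/w2.npz');P=(d['p'],d['R'])
print('teal top',toJ(J,ray('wrist',[(539,95),(568,96),(606,145),(557,233),(488,183)],.03,P)).round())
d=np.load('pics/w4.npz');P=(d['p'],d['R'])
print('blue',toJ(J,ray('wrist',[(540,124),(533,196),(573,205),(575,130),(627,138),(622,208)],.03,P)).round())
d=np.load('pics/w5.npz');P=(d['p'],d['R'])
print('blk',toJ(J,ray('wrist',[(200+379/2.8,60+400/2.7),(200+175/2.8,60+526/2.7),(200+573/2.8,60+526/2.7)],.042,P)).round(1))
E
```

```text
teal top [[ -43. -225.]
 [ -41. -247.]
 [ -63. -285.]
 [-117. -254.]
 [ -88. -199.]]
blue [[  72. -229.]
 [  34. -231.]
 [  28. -265.]
 [  72. -257.]
 [  73. -314.]
 [  25. -323.]]
blk [[  42.5 -123.7]
 [  20.5  -91.6]
 [  20.1 -155.3]]
```

Emit:
arm_command --rows '[{"linear":[-0.005,0,0],"dr":[0,0,0],"gripper":36},{"linear":[-0.01,0,0],"dr":[0,0,0],"gripper":36},{"linear":[0,0,-0.03],"dr":[0,0,0],"gripper":20},{"linear":[0,0,-0.04],"dr":[0,0,0],"gripper":0},{"linear":[0.006,0.014,0],"dr":[0,0,0],"gripper":0},{"linear":[0.01,0.0145,0],"dr":[0,0,0],"gripper":0},{"linear":[0.01,0.0145,0],"dr":[0,0,0],"gripper":0},{"linear":[0.01,0.0145,0],"dr":[0,0,0],"gripper":0},{"linear":[0.011,0.0145,0],"dr":[0,0,0],"gripper":0},{"linear":[0,0,0],"dr":[0,0,0],"gripper":0}]'

```text
t: 6.95
eef_pos: [0.6653, -0.1349, 0.091]
tcp_rot: [0.001, 0.995, 0.096, 0.003]
ft_force: [0.5, 0.1, 0.0]
grip_width: -0.002
```

```bash
python3 - <<'E'
from h import *
P,im=snap('wrist','w6'); print(toJ(J,P[0]),P[0][2],get_obs()['ft_force'],get_obs()['t'],get_obs()['grip_width'])
E
```

```text
[[  44.29342694 -193.22178381]] 0.09097396206199965 [-0.14674111 -0.15211536 -0.02610242] 7.0 -0.00011474517860179979
```

View pics/w6.png

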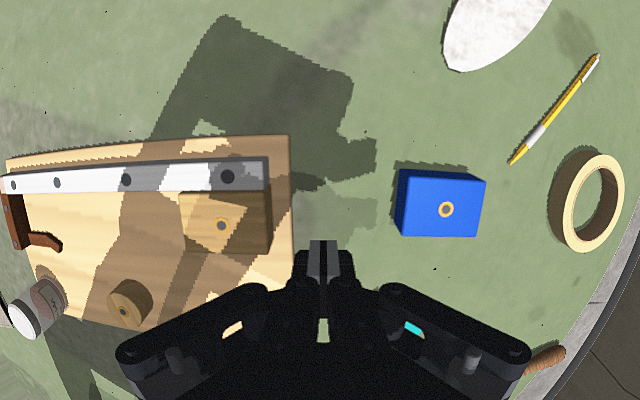

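The wrist view confirms the block (221,225) lies flush on the rail, with nothing under the shut fingers. The blue block (440,205) is clear. Descending behind the block.

Emit:
arm_command --rows '[{"linear":[-0.002,0,0.02],"dr":[0,0,0],"gripper":0},{"linear":[0,0,0.025],"dr":[0,0,0],"gripper":0},{"linear":[0,0,0.015],"dr":[0,0,0],"gripper":0},{"linear":[0,0,0.011],"dr":[0,0,0],"gripper":0},{"linear":[0,0,0],"dr":[0,0,0],"gripper":0},{"linear":[0,-0.008,0],"dr":[0,0,0],"gripper":0},{"linear":[0,-0.006,0],"dr":[0,0,0],"gripper":0},{"linear":[0,-0.005,0],"dr":[0,0,0],"gripper":0},{"linear":[0,-0.005,0],"dr":[0,0,0],"gripper":0},{"linear":[0,-0.005,0],"dr":[0,0,0],"gripper":0},{"linear":[0,-0.005,0],"dr":[0,0,0],"gripper":0}]'

```text
t: 7.92
eef_pos: [0.6546, -0.0992, 0.0205]
tcp_rot: [0.001, 0.995, 0.097, 0.001]
ft_force: [0.5, -0.3, -0.2]
grip_width: -0.003
```

```bash
python3 - <<'E'
from h import *
P,im=snap('wrist','w7'); print(toJ(J,P[0]),P[0][2],get_obs()['ft_force'],get_obs()['t'],get_obs()['grip_width'])
E
```

```text
[[  40.82031654 -156.07930074]] 0.02051816638313154 [0.26252398 0.06663221 0.80992952] 7.9667 -0.0010226637057290417
```

View pics/w7.png

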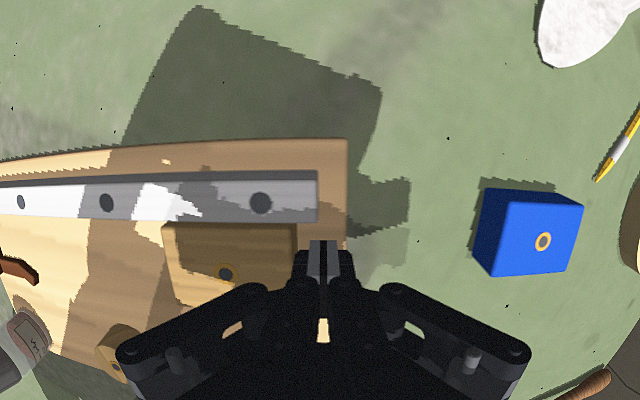

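Emit:
arm_command --rows '[{"linear":[0.001,-0.005,0],"dr":[0,0,0],"gripper":0},{"linear":[0.0005,-0.006,0],"dr":[0,0,0],"gripper":0},{"linear":[0,-0.006,0],"dr":[0,0,0],"gripper":0},{"linear":[0,-0.006,0],"dr":[0,0,0],"gripper":0},{"linear":[0,-0.006,0],"dr":[0,0,0],"gripper":0},{"linear":[0,-0.006,0],"dr":[0,0,0],"gripper":0},{"linear":[0,-0.006,0],"dr":[0,0,0],"gripper":0},{"linear":[0,-0.006,0],"dr":[0,0,0],"gripper":0},{"linear":[0,-0.006,0],"dr":[0,0,0],"gripper":0},{"linear":[0,-0.006,0],"dr":[0,0,0],"gripper":0}]'

```text
t: 8.8
eef_pos: [0.6437, -0.0406, 0.0193]
tcp_rot: [0.0, 0.995, 0.097, 0.0]
ft_force: [-0.0, -1.9, 0.8]
grip_width: 0.0
```

```bash
python3 - <<'E'
from h import *
P,im=snap('wrist','w8'); print(toJ(J,P[0]),P[0][2],get_obs()['ft_force'],get_obs()['t'])
E
```

```text
[[ 41.58835588 -96.48131453]] 0.01930343361583559 [1.00338103 0.21059806 0.05995934] 8.85
```

View pics/w8.png

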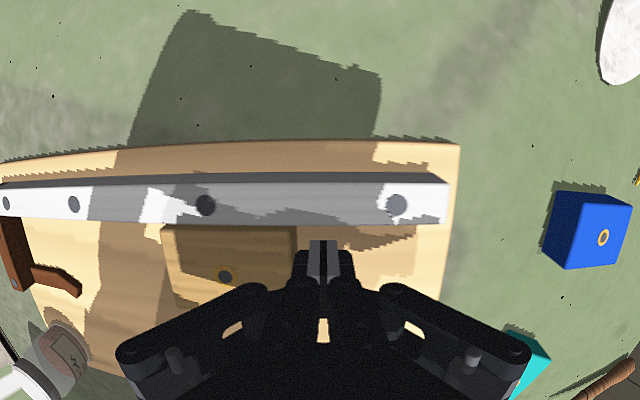

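```bash
python3 - <<'E'
from h import *
d=np.load('pics/w8.npz');P=(d['p'],d['R'])
print(toJ(J,ray('wrist',[(225,277),(163,229),(295,228)],.042,P)).round(1))
cv2.imwrite('pics/w8c.png',cv2.resize(cv2.imread('pics/w8.png')[190:330,140:330],None,fx=4,fy=4,interpolation=cv2.INTER_CUBIC))
E
```

```text
[[ 42.1 -51.1]
 [ 65.9 -22.8]
 [ 67.6 -85.3]]
```

View pics/w8c.png

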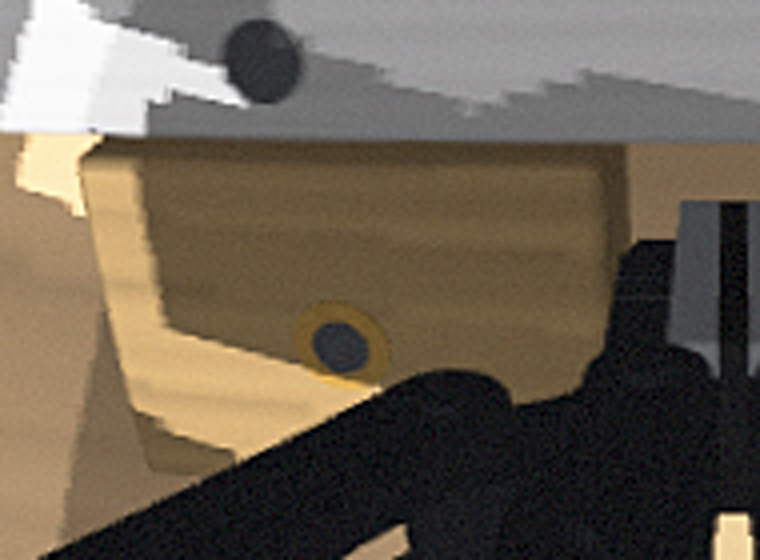

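Flush along the whole rail edge. Continue to the pocket mouth.

Emit:
arm_command --rows '[{"linear":[0.0,-0.005,0],"dr":[0,0,0],"gripper":0},{"linear":[0,-0.007,0],"dr":[0,0,0],"gripper":0},{"linear":[0,-0.007,0],"dr":[0,0,0],"gripper":0},{"linear":[0,-0.007,0],"dr":[0,0,0],"gripper":0},{"linear":[0,-0.007,0],"dr":[0,0,0],"gripper":0},{"linear":[0,-0.007,0],"dr":[0,0,0],"gripper":0},{"linear":[0,-0.007,0],"dr":[0,0,0],"gripper":0},{"linear":[0,-0.007,0],"dr":[0,0,0],"gripper":0},{"linear":[0,-0.007,0],"dr":[0,0,0],"gripper":0},{"linear":[0,-0.007,0],"dr":[0,0,0],"gripper":0},{"linear":[0,-0.007,0],"dr":[0,0,0],"gripper":0},{"linear":[0,-0.007,0],"dr":[0,0,0],"gripper":0},{"linear":[0,-0.007,0],"dr":[0,0,0],"gripper":0},{"linear":[0,-0.007,0],"dr":[0,0,0],"gripper":0},{"linear":[0,-0.007,0],"dr":[0,0,0],"gripper":0},{"linear":[0,-0.005,0],"dr":[0,0,0],"gripper":0}]'

```text
t: 10.18
eef_pos: [0.6227, 0.0657, 0.0192]
tcp_rot: [-0.0, 0.995, 0.097, -0.0]
ft_force: [-0.8, -1.4, -0.2]
grip_width: -0.0
```

```bash
python3 - <<'E'
from h import *
P,im=snap('wrist','w9'); print(toJ(J,P[0]),P[0][2],get_obs()['ft_force'],get_obs()['t'])
cv2.imwrite('pics/w9c.png',cv2.resize(im[160:360,70:350],None,fx=2.8,fy=2.8,interpolation=cv2.INTER_CUBIC))
E
```

```text
[[41.7224512  11.86185509]] 0.019209632723380037 [-0.20167013  0.24187239 -0.40379426] 10.2333
```

View pics/w9c.png

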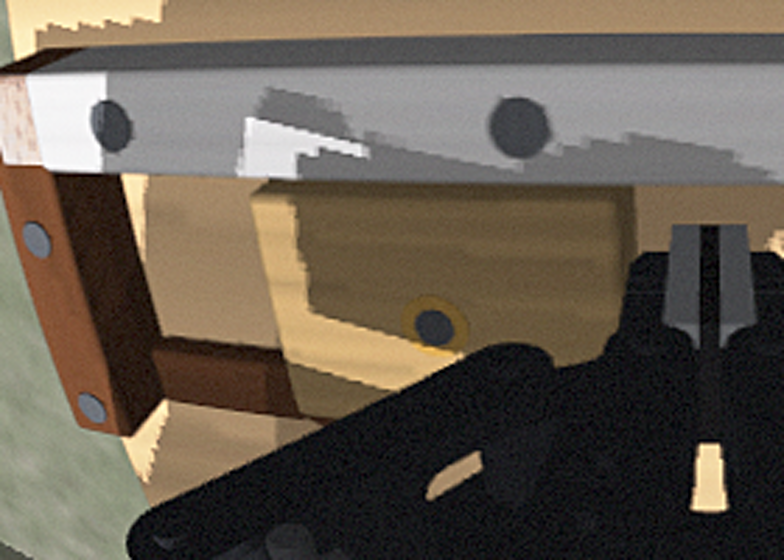

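The block's front is entering the pocket mouth, still flush on the rail. Now the final slide, slowing down.

Emit:
arm_command --rows '[{"linear":[0,-0.005,0],"dr":[0,0,0],"gripper":0},{"linear":[0,-0.005,0],"dr":[0,0,0],"gripper":0},{"linear":[0,-0.005,0],"dr":[0,0,0],"gripper":0},{"linear":[0,-0.005,0],"dr":[0,0,0],"gripper":0},{"linear":[0,-0.005,0],"dr":[0,0,0],"gripper":0},{"linear":[0,-0.005,0],"dr":[0,0,0],"gripper":0},{"linear":[0,-0.005,0],"dr":[0,0,0],"gripper":0},{"linear":[0,-0.004,0],"dr":[0,0,0],"gripper":0},{"linear":[0,-0.003,0],"dr":[0,0,0],"gripper":0},{"linear":[0,-0.002,0],"dr":[0,0,0],"gripper":0}]'

```text
t: 11.07
eef_pos: [0.6145, 0.1085, 0.0193]
tcp_rot: [-0.0, 0.995, 0.097, 0.0]
ft_force: [0.2, -1.3, 0.5]
grip_width: 0.001
```

Emit:
arm_command --rows '[{"linear":[0,-0.0015,0],"dr":[0,0,0],"gripper":0},{"linear":[0,-0.0015,0],"dr":[0,0,0],"gripper":0},{"linear":[0,0,0],"dr":[0,0,0],"gripper":0}]'

```text
t: 11.32
eef_pos: [0.6139, 0.1112, 0.0193]
tcp_rot: [-0.0, 0.995, 0.097, 0.0]
ft_force: [0.5, -0.8, -0.2]
grip_width: 0.005
```

Emit:
arm_command --rows '[{"linear":[0,-0.001,0],"dr":[0,0,0],"gripper":0},{"linear":[0,-0.001,0],"dr":[0,0,0],"gripper":0},{"linear":[0,0,0],"dr":[0,0,0],"gripper":0}]'

```text
t: 11.57
eef_pos: [0.6136, 0.1129, 0.0193]
tcp_rot: [-0.0, 0.995, 0.097, 0.0]
ft_force: [-0.4, -0.3, 0.3]
grip_width: -0.002
```

```bash
python3 - <<'E'
from h import *
P,im=snap('wrist','w10'); print(toJ(J,P[0]),P[0][2],get_obs()['ft_force'],get_obs()['t'])
cv2.imwrite('pics/w10c.png',cv2.resize(im[160:360,70:350],None,fx=2.8,fy=2.8,interpolation=cv2.INTER_CUBIC))
E
```

```text
[[42.00616404 59.94234108]] 0.01931768653268707 [ 1.01451786 -0.1138862   0.55873668] 11.6167
```

View pics/w10c.png

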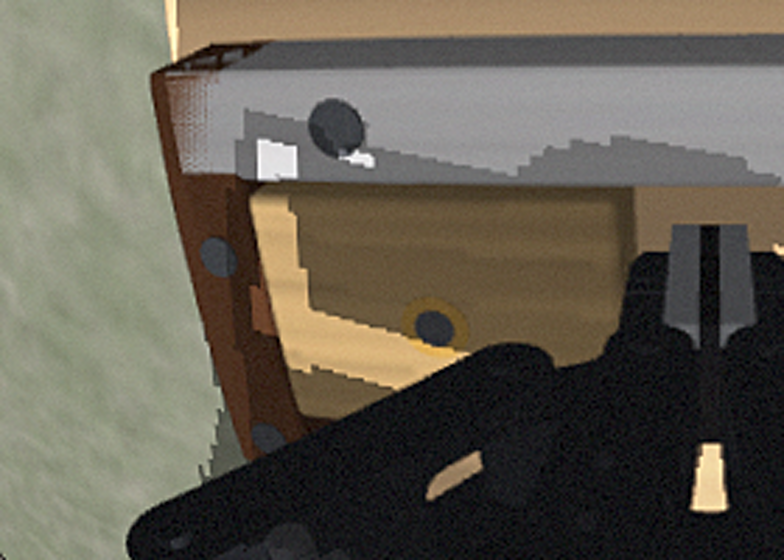

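A small gap to the end stop remains (columns 240–250 in the crop). Continuing in 1 mm steps until I feel contact.

Emit:
arm_command --rows '[{"linear":[0,-0.001,0],"dr":[0,0,0],"gripper":0},{"linear":[0,-0.001,0],"dr":[0,0,0],"gripper":0},{"linear":[0,0,0],"dr":[0,0,0],"gripper":0}]'

```text
t: 11.87
eef_pos: [0.6132, 0.115, 0.0193]
tcp_rot: [-0.0, 0.995, 0.097, 0.0]
ft_force: [-0.3, -0.4, -0.6]
grip_width: 0.001
```

Emit:
arm_command --rows '[{"linear":[0,-0.001,0],"dr":[0,0,0],"gripper":0},{"linear":[0,0,0],"dr":[0,0,0],"gripper":0}]'

```text
t: 12.03
eef_pos: [0.613, 0.116, 0.0193]
tcp_rot: [-0.0, 0.995, 0.097, 0.0]
ft_force: [-0.4, -0.7, 0.1]
grip_width: -0.001
```

Emit:
arm_command --rows '[{"linear":[0,-0.001,0],"dr":[0,0,0],"gripper":0},{"linear":[0,0,0],"dr":[0,0,0],"gripper":0}]'

```text
t: 12.2
eef_pos: [0.613, 0.1161, 0.0193]
tcp_rot: [0.001, 0.995, 0.097, 0.0]
ft_force: [0.7, -3.8, 0.1]
grip_width: -0.001
```

Emit:
arm_command --rows '[{"linear":[0,-0.001,0],"dr":[0,0,0],"gripper":0},{"linear":[0,0,0],"dr":[0,0,0],"gripper":0}]'

```text
t: 12.37
eef_pos: [0.613, 0.1161, 0.0194]
tcp_rot: [0.001, 0.995, 0.097, 0.0]
ft_force: [-0.0, -5.9, -0.2]
grip_width: 0.004
```

Emit:
arm_command --rows '[{"linear":[0,-0.001,0],"dr":[0,0,0],"gripper":0},{"linear":[0,0,0],"dr":[0,0,0],"gripper":0},{"linear":[0,0.005,0],"dr":[0,0,0],"gripper":0},{"linear":[0,0.01,0],"dr":[0,0,0],"gripper":0},{"linear":[0,0.02,0],"dr":[0,0,0],"gripper":0},{"linear":[0,0.02,0],"dr":[0,0,0],"gripper":0},{"linear":[0,0.01,-0.03],"dr":[0,0,0],"gripper":0},{"linear":[0,0,-0.04],"dr":[0,0,0],"gripper":0},{"linear":[-0.02,-0.02,-0.03],"dr":[0,0,0],"gripper":0},{"linear":[-0.03,-0.02,-0.02],"dr":[0,0,0],"gripper":0},{"linear":[-0.02,-0.02,0],"dr":[0,0,0],"gripper":0},{"linear":[0,0,0],"dr":[0,0,0],"gripper":0}]'

```text
t: 13.37
eef_pos: [0.541, 0.103, 0.1405]
tcp_rot: [-0.001, 0.995, 0.098, -0.001]
ft_force: [-0.4, -0.9, -2.0]
grip_width: -0.001
```

```bash
python3 - <<'E'
from h import *
P,im=snap('wrist','w11'); print(toJ(J,P[0]),P[0][2],get_obs()['ft_force'],get_obs()['t'])
_,im=snap('side','s11');cv2.imwrite('pics/s11c.png',cv2.resize(im[155:265,205:350],None,fx=5,fy=5,interpolation=cv2.INTER_CUBIC))
E
```

```text
[[-31.11226704  64.35567134]] 0.14050025536912683 [-0.33212196 -0.26940918  0.33026206] 13.4167
```

View pics/w11.png

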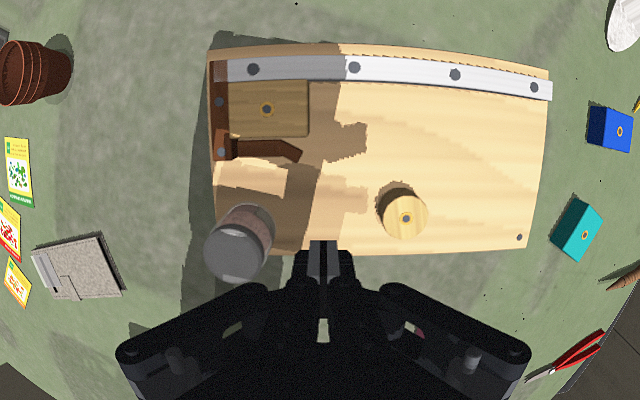

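View pics/s11c.png

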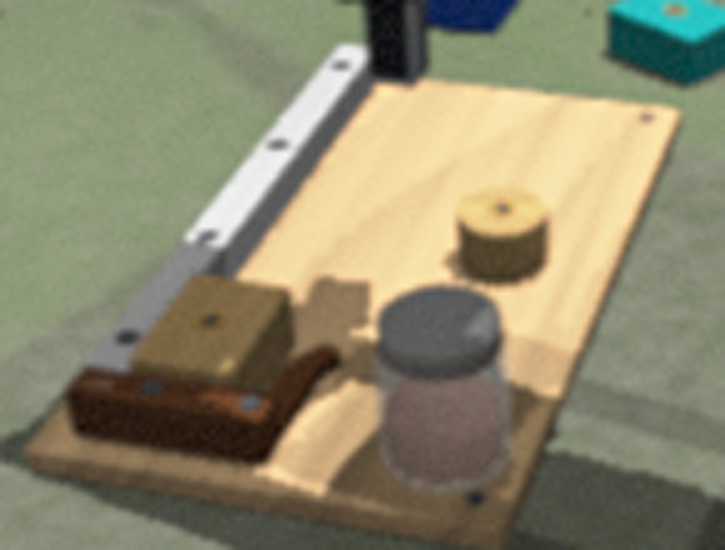

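```bash
python3 - <<'E'
from h import *
im=cv2.imread('pics/w11.png');cv2.imwrite('pics/w11c.png',cv2.resize(im[50:170,200:330],None,fx=5,fy=5,interpolation=cv2.INTER_CUBIC))
d=np.load('pics/w11.npz');P=(d['p'],d['R'])
print(toJ(J,ray('wrist',[(267,109)],.042,P)),toJ(J,ray('wrist',[(405,218)],.04,P)))
E
```

```text
[[ 43.11945396 107.69921911]] [[-47.78785913  -6.27372888]]
```

View pics/w11c.png

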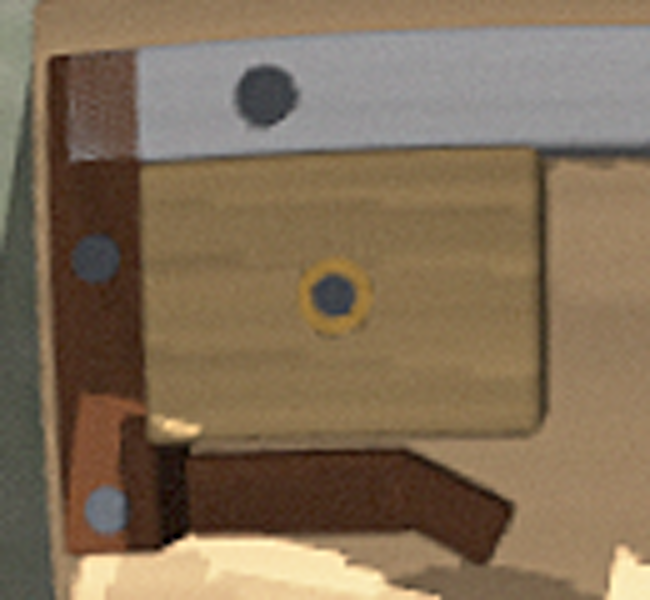

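```bash
python3 -c "
from bench import *
print(hand_in(), get_obs()['t'])"
```

```text
the job is handed in; nothing more can be done
the job is handed in; nothing more can be done
```

The spacer block is home in the pocket, and I handed the job in at about 13.4 s of the 51 s allowed. `hand_in()` gives no verdict, so this rests on my own checks.

**Moves:** I pushed the block square with two part-open fingers and pressed it flat against the rail at jig y ≈ -124 mm, well clear of the pocket. I felt contact at about 5–9 N. I then slid it along the rail with shut fingers until it met the end stop, where I last read about 6 N, followed by one more 1 mm nudge. The block was never gripped or lifted. I then backed off and raised the arm.

**Last checks:**
- **Fit:** The last wrist and side pictures show the block flat, with no visible gap at the rail or the stop.
- **Position:** I measured the centre of its top at jig (43.1, 107.7) mm against the target (42, 108). The 1.1 mm difference in x is within the roughly 2 mm calibration error, so a gap of a fraction of a millimetre can't be ruled out by measurement.
- **Other objects:** The round spacer is where it was in the first picture, to within the measuring error, and the jar looks unmoved by eye. The coloured blocks were not touched.
- **Robot:** The gripper is clear of everything.

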